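Push the short housing through the lane's spring flap

TASK

Pick out the short rectangular aluminium housing (not the long one, not the round one) and stand it lengthwise on the open end of the one-way lane, in front of the black spring flap. Then push it along the lane, through the flap, until it is wholly past and the flap has swung shut behind it; leave the long housing where it is.

Things in the scene. Friction and masses are not known exactly. Their poses are not given: they have to be found in the camera images.
- housing_center (a point): Centre (20 mm above its underside) of the wanted part: a loose aluminium box housing, 46 mm wide (its x), 70 mm long (its y), 40 mm high (z up), about 0.18 kg. Grasp it from above across the 46 mm width; either end may go first. Two unwanted aluminium housings of the same height stand near: a box 120 mm long and a round one 58 mm across.
- long_center (a point): Centre (half-way up) of the long aluminium box housing, 46 mm (x) by 120 mm (y) by 40 mm high, loose: not wanted, to be left where it is.
- lane: Fixed open-topped lane; parts travel along its +y. Origin: table level, mid-lane, in the shut flap's plane. Floor top z 6 mm, x -50 to 50, y -170 to 200. Bare from y -170 to -70: set the part down here. Walls (tops z 24) narrow from 90 mm apart at y -68 to 64 at y -30, on to an end stop at y 194. Hinge post at x 40, y 0, top z 44. Part's centre must end at y 100 to 155.
- flap (a joint): Black upright flap, 60 mm wide, 4 thick, z 9 to 39, on a vertical hinge at lane x 36, y 0. 0 = shut across the lane; grows to 1.5 rad swinging to +y only. A light spring (0.01 N m shut, 0.04 open; a few N at the part) shuts it. It sweeps 62 mm past its plane: the part's rear must get past that. Fingertips may follow the part through, then lift straight up.

How it is judged:
By the outcome, as a careful person would: the job done as asked, in the order asked, and still so for the second after the job is handed in, with the robot touching nothing.
It also fails if it takes over 54 s, if anything falls off the work surface, if the arm or the gripper's body presses on something with over 40 N, if the wrist force passes 120 N, or if a joint passes its speed limit or range.

ROBOT

A 6-joint arm with a two-finger parallel gripper is mounted at the origin on the work surface. World frame = base frame: x ahead of the robot, y to its left, z up, the work surface at z = 0. Lengths are in m, angles in rad, forces in N, time in s.
With the tool pointing down it reaches from about 0.225 to 0.875 m from the base axis. Payload 3.4 kg.
Tool frame: the origin (TCP) lies midway between the tips of the shut fingers; the grasp point (between the pads) lies 19 mm behind it (manip.pinch_z is the z of the grasp point in the tool frame, in m); z points along the fingers, x is the direction in which the jaws open and shut, and the axes are right-handed (so a half turn about z gives the same grasp; the last joint's range is limited). The gripper opens to 85 mm and grips with 20 to 120 N. Pads are 22 mm wide; open, the fingers measure 114 mm over their backs; the gripper's body (76 mm by 85 mm) begins 54 mm behind the grasp point. The pads swing forward as they close: fully open they stand 13 mm farther back than shut.
Start: joints at [-1.271, 0.276, 1.505, -0, 1.361, -0.121], TCP at [0.235, -0.525, 0.231] pointing down, gripper open.
Joint ranges: [-2.89, 2.89], [-0.75, 2.08], [0.22, 2.7], [-1.18, 4.32], [0.11, 2.71], [-2.7, 2.7]. Speed limits (rad/s): [2.57, 2.57, 3.14, 3.14, 3.14, 3.14].

INTERFACE

Orientations are given as a unit quaternion [w, x, y, z].
In Python, from rig import manip gives the robot as it stands. The module is installed in compiled form; this text tells all that it offers.
- The arm moves only by the tool drive_tool, never from a script. Its argument "steps" is a list of rows, each a list of 5 numbers: the shift along the tool's x, y, z in mm, then the turn about the tool's z in rad, then the gripper command: -1 is shut, 1 is fully open, values between are in proportion. A call has 1 to 5 rows; each row is the pose to reach, as a shift and turn from the pose measured when the call began, along the tool's axes at that moment; what a row does not reach only later rows make up. A row lasts 1/10 s, in which the tool goes at most 50 mm and 8.59 degrees, less where a joint would pass 70% of its speed; a pose out of reach is approached as far as the arm can. A call with a gripper value outside its range is refused whole. The fingers move at their own pace and stop on an object; "squeeze" is the grip in N (left out, the last holds). Time passes only in rows, so rows that repeat a pose let the fingers close. It gives the time, the measured TCP pose, the force and the opening at its end, in the units of the state.
- manip.get_state(): the state, without advancing time (a new reading comes with each control period).
- manip.get_image(name): name is "scene" or "top"; returns the picture (400x640x3 uint8, blue, green, red); there is no depth.
- manip.get_calibration(name): a dict with "camera_matrix" (3x3 intrinsics, pixels), "distortion" ([k1, k2, p1, p2, k3] as OpenCV has them; the pictures are not rectified), "rvec" (rotation vector, rad) and "tvec" (3), from world to camera coordinates, as OpenCV has them. Camera axes: x right, y down, z forward; pixel columns grow to the right and rows downward; lengths in m; the calibration is good to about 2 mm. A picture is of the moment at which its call begins. get_calibration takes no time and is no camera call.
- manip.sign_off(): hands the job in, once; it reports no verdict.
Trained networks look in the newest picture that a camera, given by its name, has taken for a name from the list of things; names that differ only in an ending like _2 or _b are one class to them, and where a whole thing is asked for, a point or a joint stands for the part that bears it (a point fixed in the world has none). Each returns a list of dicts, best first, with "conf" (0 to 1); they miss things now and then, are a little off and sometimes report something else, mostly with a low value. They report only what shows in the picture. A call takes as long as a camera call.
- manip.masks_of(camera, name): "pixels" (400x640 bool, what is visible of it) and "location" ([column, row] in pixels, amid what is visible of it).
The state is a dict: "clock": time; "qpos": joint angles; "qd": joint speeds; "effort": joint torques, N m; "position": TCP position; "ee_rot": TCP orientation; "contact_force": force on the tool from outside, world axes, zero at the start; "moment": the same for the moment, N m; "width": finger opening in m.
Only numpy, scipy, OpenCV 4.12 (cv2) and the standard library are available. Lean on these libraries where they do the work, as an engineer would, in place of code of your own. Each camera call takes 0.05 s, during which the arm holds its last target.

## Working session

There is one attempt and no reset: what is moved stays moved. The work goes in short steps, Python scripts to look and compute and a tool call to move; the robot and the scene stay as the last step left them, time stands still between calls to the robot, and variables do not carry over. Pictures are saved under pics/ and viewed, and the job is handed in when it is done.

Besides the shell and the picture viewer there is one more tool, called after "Request:" as name([rows], argument=value, ...), one row to a line, values as JSON. drive_tool: Moves the arm, as the interface text tells. Its arguments: {"type":"object","properties":{"steps":{"type":"array","items":{"type":"array","items":{"type":"number"}}},"squeeze":{"type":"number"}},"required":["steps"]}

```bash
mkdir -p pics
cat > h.py <<'E'
import numpy as np, cv2
from rig import manip
def cal(n):
    c=manip.get_calibration(n); return np.array(c['camera_matrix'],float),np.array(c['distortion'],float),np.array(c['rvec'],float),np.array(c['tvec'],float)
def ray(n,px,z):
    K,D,r,t=cal(n); R=cv2.Rodrigues(r)[0]
    u=cv2.undistortPoints(np.array(px,float).reshape(-1,1,2),K,D).reshape(-1,2)
    d=np.c_[u,np.ones(len(u))]@R; c=-R.T@t.ravel()
    s=(z-c[2])/d[:,2]; return c+d*s[:,None]
def proj(n,P):
    K,D,r,t=cal(n); return cv2.projectPoints(np.array(P,float).reshape(-1,1,3),r,t,K,D)[0].reshape(-1,2)
E
python3 - <<'E'
from h import *
for n in ('scene','top'):
    cv2.imwrite(f'pics/{n}0.png',manip.get_image(n))
    K,D,r,t=cal(n);R=cv2.Rodrigues(r)[0];print(n,-R.T@t.ravel())
    for nm in ('housing_center','long_center','lane','flap'):
        for m in manip.masks_of(n,nm): print(nm,round(m['conf'],2),m['location'],m['pixels'].sum())
s=manip.get_state();print(s)
E
```

```text
scene [ 1.1606414  -0.15413108  0.65967852]
housing_center 0.86 [200.1, 191.0] 1033
long_center 0.86 [297.2, 180.6] 1562
lane 0.97 [323.2, 235.1] 8333
flap 0.61 [323.0, 234.9] 8249
top [0.41201665 0.01331892 0.72418694]
housing_center 0.75 [419.3, 246.0] 1173
long_center 0.8 [305.3, 242.5] 1754
lane 0.68 [300.0, 162.2] 9655
flap 0.4 [315.3, 148.9] 44
{'clock': 0.5, 'qpos': array([-1.27103828e+00,  2.75931384e-01,  1.50493948e+00,  6.02621194e-05,
        1.36070858e+00, -1.21030504e-01]), 'qd': array([ 9.31819298e-04, -2.96007628e-03, -3.55645641e-04,  3.07041345e-03,
        1.09844922e-03, -4.59519643e-05]), 'effort': array([ 1.12753855e-05, -4.16259527e+01, -2.45878565e+01,  4.93047276e-05,
        1.53580040e-03, -9.34018942e-07]), 'position': array([ 0.23487954, -0.52485625,  0.23129434]), 'ee_rot': array([-1.83797211e-05,  8.39186770e-01, -5.43843327e-01,  2.39623478e-05]), 'contact_force': array([-0.17633144, -0.46627761,  0.03757339]), 'moment': array([ 0.01241416, -0.0015902 ,  0.00269382]), 'width': 0.08561387383489893}
```

View pics/scene0.png

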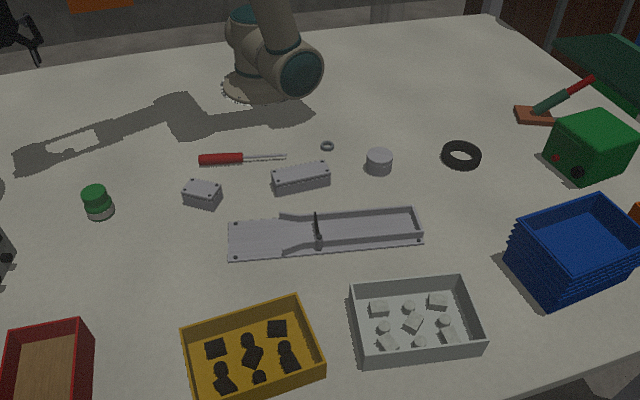

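View pics/top0.png

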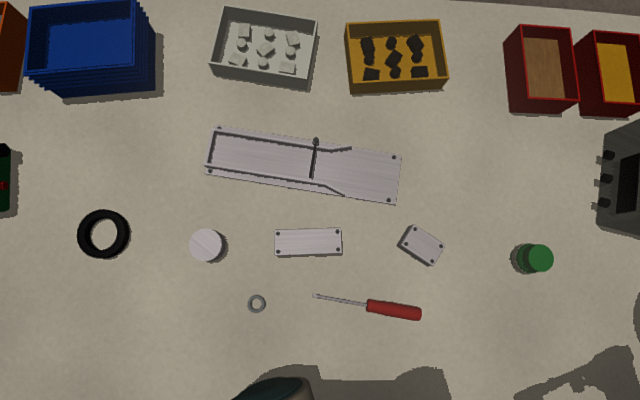

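The top view shows the short box at about (421,245), the long box at (308,242) and the round one at (207,245). The lane's open end is on the right, around (390,180), with the flap near (314,158).

Run:
```python
from h import *
im=cv2.imread('pics/top0.png')
cv2.imwrite('pics/lz.png',cv2.resize(im[115:215,195:412],None,fx=3.6,fy=3.6,interpolation=cv2.INTER_CUBIC))
cv2.imwrite('pics/hz.png',cv2.resize(im[215:275,390:460],None,fx=8,fy=8,interpolation=cv2.INTER_CUBIC))
manip.get_image('top')
for nm in ('housing_center','long_center','lane'):
    m=manip.masks_of('top',nm)[0]['pixels'].astype(np.uint8)
    c=max(cv2.findContours(m,cv2.RETR_EXTERNAL,cv2.CHAIN_APPROX_NONE)[0],key=cv2.contourArea).reshape(-1,2)
    z=0.006 if nm=='lane' else .04
    W=ray('top',c,z)[:,:2]
    (cx,cy),(w,h),a=cv2.minAreaRect((W*1000).astype(np.float32)); print(nm,cx,cy,w,h,a)
    print(cv2.boxPoints(((cx,cy),(w,h),a)).round(1).tolist())
```

```text
housing_center 441.9279479980469 -196.11300659179688 78.03836822509766 53.7445068359375 56.247230529785156
[[397.8999938964844, -213.60000610351562], [442.6000061035156, -243.5], [486.0, -178.60000610351562], [441.29998779296875, -148.6999969482422]]
long_center 446.845458984375 7.955036163330078 46.44015884399414 119.74491119384766 3.0582375526428223
[[420.5, 66.5], [426.8999938964844, -53.099998474121094], [473.20001220703125, -50.599998474121094], [466.79998779296875, 69.0]]
lane 598.71875 18.794723510742188 380.3770446777344 107.03765106201172 81.87276458740234
[[518.9000244140625, -161.89999389648438], [624.7999877929688, -177.0], [678.5999755859375, 199.5], [572.5999755859375, 214.60000610351562]]
```

View pics/lz.png

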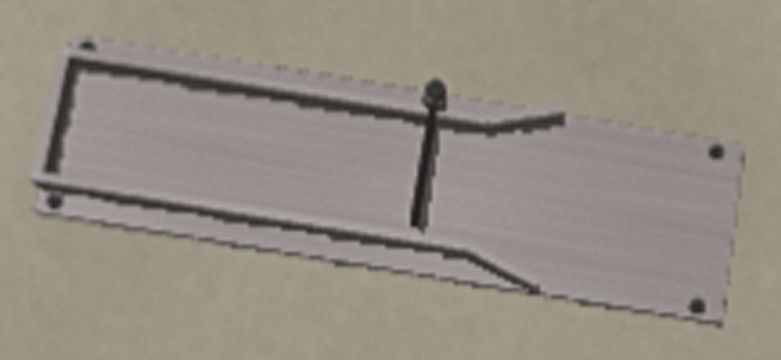

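View pics/hz.png

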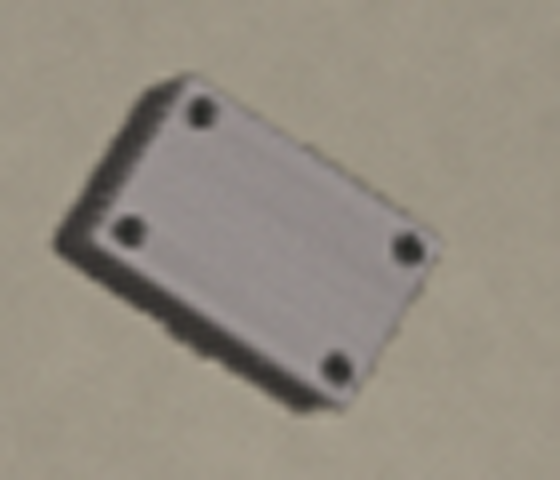

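Run:
```python
from h import *
hz=(np.array([(187,77),(440,240),(344,408),(93,237)])+.5)/8-.5+[390,215]
H=ray('top',hz,.04)[:,:2]*1000
print(H.round(1),H.mean(0)); 
for i in range(4):print(np.linalg.norm(H[i]-H[(i+1)%4]))
lz=(np.array([(743,147),(723,325),(37,212),(70,40)])+.5)/3.6-.5+[195,115]
L=ray('top',lz,.006)[:,:2]*1000
print(L.round(1))
for i in range(4):print(np.linalg.norm(L[i]-L[(i+1)%4]))
# fit: model lane coords; +x lane?? hinge at x=+36 side = image top(far) 
def fit(M,W):
    mc,wc=M.mean(0),W.mean(0);U,S,Vt=np.linalg.svd((M-mc).T@(W-wc));R=Vt.T@np.diag([1,np.linalg.det(Vt.T@U.T)])@U.T
    t=wc-R@mc; print('ang',np.degrees(np.arctan2(R[1,0],R[0,0])),'t',t,'res',(M@R.T+t-W).round(1).tolist());return R,t
fit(np.array([(50,-170),(-50,-170),(-50,200),(50,200.])),L)
fit(np.array([(23,35),(23,-35),(-23,-35),(-23,35.])),H)
print(ray('top',(np.array([[434,88]])+.5)/3.6-.5+[195,115],.044)*1000)
```

```text
File "<stdin>", line 14
    fit(np.array([(50,-170),(-50,-170),(-50,200),(50,200.])),L)
                                                         ^
SyntaxError: closing parenthesis ']' does not match opening parenthesis '('
```

Run:
```python
from h import *
hz=(np.array([(187,77),(440,240),(344,408),(93,237)])+.5)/8-.5+[390,215]
H=ray('top',hz,.04)[:,:2]*1000
print(H.round(1),H.mean(0)); 
for i in range(4):print(np.linalg.norm(H[i]-H[(i+1)%4]))
lz=(np.array([(743,147),(723,325),(37,212),(70,40)])+.5)/3.6-.5+[195,115]
L=ray('top',lz,.006)[:,:2]*1000
print(L.round(1))
for i in range(4):print(np.linalg.norm(L[i]-L[(i+1)%4]))
def fit(M,W):
    M=np.array(M,float)
    mc,wc=M.mean(0),W.mean(0);U,S,Vt=np.linalg.svd((M-mc).T@(W-wc));R=Vt.T@np.diag([1,np.linalg.det(Vt.T@U.T)])@U.T
    t=wc-R@mc; print('ang',np.degrees(np.arctan2(R[1,0],R[0,0])),'t',t,'res',(M@R.T+t-W).round(1).tolist());return R,t
R,t=fit([(50,-170),(-50,-170),(-50,200),(50,200)],L)
fit([(23,35),(23,-35),(-23,-35),(-23,35)],H)
p=ray('top',(np.array([[434,88]])+.5)/3.6-.5+[195,115],.044)[:,:2]*1000
print('post',p,(p-t)@R, 'exp',R@[40,0]+t)
p=ray('top',(np.array([[436,108],[418,228]])+.5)/3.6-.5+[195,115],.039)[:,:2]*1000
print('flap',(p-t)@R)
```

```text
[[ 479.6 -182.6]
 [ 443.2 -240.1]
 [ 405.6 -216.6]
 [ 443.3 -160.1]] [ 442.91101274 -199.85276174]
68.04702092682012
44.432628381365994
67.87512301917175
42.72413730305256
[[ 617.8 -172.7]
 [ 519.5 -159.3]
 [ 573.7  205.3]
 [ 669.5  193.8]]
99.15305451209237
368.6685125508561
96.44944223738293
370.0789471847452
ang -8.175574895573208 t [592.98682261   1.92845028] res [[0.5, -0.8], [-0.2, 0.1], [-1.8, 1.7], [1.5, -1.0]]
ang -32.69144211490327 t [ 442.91101274 -199.85276174] res [[1.6, -0.2], [0.1, -1.6], [-0.9, -0.3], [-0.8, 2.1]]
post [[634.33476979  -2.91631107]] [[41.61668454  1.08444296]] exp [632.58030034  -3.75982895]
flap [[ 32.79125329  -1.49385095]
 [-31.24675441  -2.31015452]]
```

```bash
cat >> h.py <<'E'
LO=np.array([593.,2.]);LA=np.radians(-8.2)
def lane(x,y):
    c,s=np.cos(LA),np.sin(LA); return LO+np.array([[c,-s],[s,c]])@[x,y]
def inlane(p):
    c,s=np.cos(LA),np.sin(LA); return np.array([[c,s],[-s,c]])@(np.array(p)-LO)
from scipy.spatial.transform import Rotation as Ro
def go(x,y,z,ang):
    s=manip.get_state();q=s['ee_rot'];R=Ro.from_quat([q[1],q[2],q[3],q[0]]).as_matrix()
    d=np.array([x,y,z])-s['position']*1000
    a=np.degrees(np.arctan2(R[1,0],R[0,0]));t=(-(ang-a)+90)%180-90
    print('t',s['clock'],'pos',(s['position']*1000).round(1),'ang',a.round(2),'w',s['width'],'F',s['contact_force'].round(1),'q6',s['qpos'][5].round(2))
    print('shift',(R.T@d).round(1),'turn',np.radians(t).round(3),'tilt',R[:,2].round(3))
E
python3 -c "
from h import *
go(443,-200,110,-32.7)"
```

```text
t 0.7 pos [ 234.9 -524.9  231.3] ang -65.89 w 0.08536374011825754 F [0.5 0.3 0.6] q6 -0.12
shift [-211.5 -322.7  121.3] turn -0.579 tilt [ 0. -0. -1.]
```

Request:
drive_tool([
  [-26, -40, 0, -0.1, 1],
  [-52, -80, 10, -0.2, 1],
  [-78, -120, 20, -0.3, 1],
  [-104, -160, 30, -0.4, 1],
  [-130, -200, 40, -0.5, 1],
])

```text
clock: 1.2
position: [0.3651, -0.323, 0.1912]
ee_rot: [0.0, 0.948, -0.318, 0.0]
contact_force: [0.3, -1.3, 0.8]
width: 0.0856
```

```bash
python3 -c "
from h import *
go(443,-200,110,-32.7)"
```

```text
t 1.2 pos [ 365.1 -323.   191.2] ang -37.04 w 0.08559737044198291 F [ 0.3 -1.3  0.8] q6 -0.22
shift [ -12.  -145.1   81.2] turn -0.076 tilt [ 0.001 -0.001 -1.   ]
```

Request:
drive_tool([
  [-4, -45, 20, -0.04, 1],
  [-8, -90, 40, -0.076, 1],
  [-12, -130, 60, -0.076, 1],
  [-12, -145, 75, -0.076, 1],
  [-12, -145, 81, -0.076, 1],
])

```text
clock: 1.7
position: [0.4431, -0.1978, 0.1089]
ee_rot: [-0.0, 0.96, -0.28, -0.001]
contact_force: [-1.2, -0.1, 0.5]
width: 0.0856
```

```bash
python3 -c "
from h import *
cv2.imwrite('pics/s1.png',manip.get_image('scene')[120:300,120:360].repeat(3,0).repeat(3,1))
go(443,-200,5,-32.7)"
```

```text
t 1.75 pos [ 442.4 -199.   108.7] ang -32.54 w 0.08560938939469541 F [0.6 0.5 0. ] q6 0.0
shift [  1.2   0.5 103.7] turn 0.003 tilt [-0.002  0.    -1.   ]
```

View pics/s1.png

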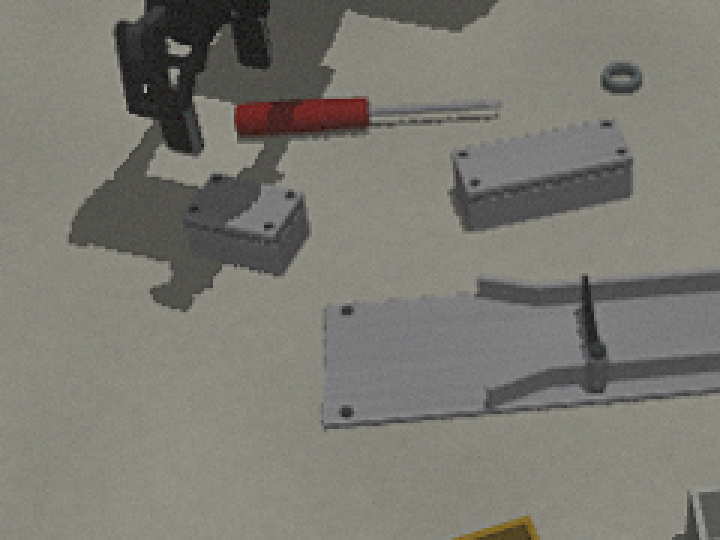

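```bash
python3 -c "
from h import *
print((proj('scene',[[.443,-.2,.04],[.443,-.2,.122],[.443+.05*.84,-.2-.05*.54,.122],[.443-.05*.84,-.2+.05*.54,.122]])-120)*3)"
```

```text
[[241.946477   199.60709572]
 [219.8150264  104.35475761]
 [180.59431056 153.03947653]
 [256.23705551  59.35188488]]
```

The scene view shows the fingertips straddling the short box: its screws average (242,202) in the crop against a predicted (242,200). I'll go down.

Request:
drive_tool([
  [1, 0, 30, 0, 1],
  [1, 0, 60, 0, 1],
  [1, 0, 85, 0, 1],
  [1, 0, 98, 0, 1],
  [1, 0, 103, 0, 1],
])

```text
clock: 2.25
position: [0.4422, -0.2006, 0.005]
ee_rot: [0.0, 0.96, -0.281, -0.002]
contact_force: [-0.2, -0.0, -0.3]
width: 0.0856
```

Request:
drive_tool([
  [0, 0, 0, 0, 0.5],
  [0, 0, 0, 0, 0.0],
  [0, 0, 0, 0, -0.3],
  [0, 0, 0, 0, -0.5],
  [0, 0, 0, 0, -0.5],
], squeeze=40)

```text
clock: 2.75
position: [0.443, -0.2014, 0.0061]
ee_rot: [0.001, 0.96, -0.281, -0.0]
contact_force: [-0.7, -1.9, 6.4]
width: 0.0453
```

```bash
python3 -c "
from h import *
cv2.imwrite('pics/s2.png',manip.get_image('scene')[120:300,120:360].repeat(3,0).repeat(3,1))
go(443,-200,5,-32.7)"
```

```text
t 2.8 pos [ 443.  -201.4    6.1] ang -32.61 w 0.04547044429614478 F [-1.4 -1.6  7.5] q6 0.0
shift [-0.7 -1.2  1.1] turn 0.002 tilt [-0.001 -0.001 -1.   ]
```

View pics/s2.png

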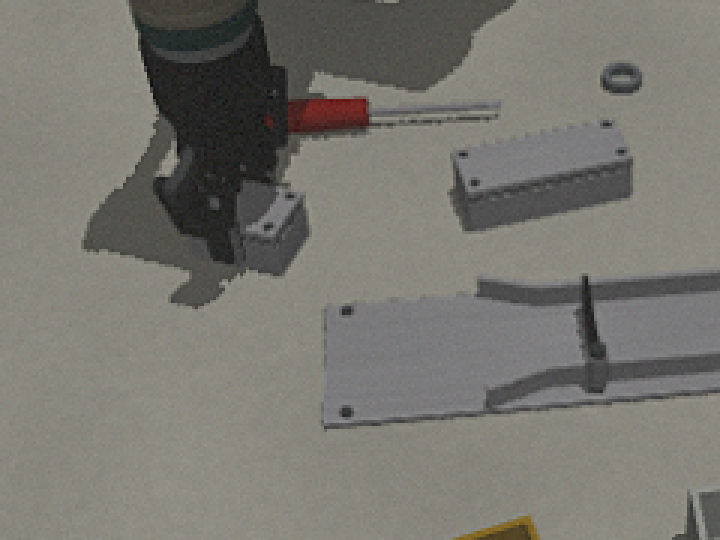

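The gripper holds the short box (width 45.5 mm, finger at (225,250) in the crop) and the long box hasn't moved. I'll lift it and carry it to the lane.

Request:
drive_tool([
  [0, 0, -15, 0, -0.8],
  [0, 0, -40, 0, -0.8],
  [0, 0, -70, 0, -0.8],
  [0, 0, -85, 0, -0.8],
  [0, 0, -85, 0, -0.8],
], squeeze=50)

```text
clock: 3.3
position: [0.4446, -0.202, 0.0933]
ee_rot: [0.001, 0.96, -0.281, 0.002]
contact_force: [1.0, -0.3, -1.8]
width: 0.0453
```

```bash
python3 -c "
from h import *
print(lane(0,-120))
go(*lane(0,-120),80,-8.2)"
```

```text
[ 575.88452796 -116.77314771]
t 3.3 pos [ 444.6 -202.    93.3] ang -32.6 w 0.045341634177343645 F [ 1.  -0.3 -1.8] q6 0.0
shift [  64.7 -142.6   13.3] turn -0.426 tilt [ 0.003 -0.004 -1.   ]
```

Request:
drive_tool([
  [13, -29, 0, -0.085, -0.8],
  [26, -58, 0, -0.17, -0.8],
  [39, -87, 0, -0.26, -0.8],
  [52, -116, 5, -0.34, -0.8],
  [65, -143, 10, -0.426, -0.8],
])

```text
clock: 3.8
position: [0.5766, -0.1153, 0.0817]
ee_rot: [0.001, 0.998, -0.07, 0.001]
contact_force: [1.1, -0.5, -1.7]
width: 0.0455
```

Request:
drive_tool([
  [0, 0, 0, 0, -0.8],
  [0, 0, 0, 0, -0.8],
])

```text
clock: 4.0
position: [0.5754, -0.1143, 0.0797]
ee_rot: [0.001, 0.998, -0.069, -0.001]
contact_force: [0.3, 0.0, -3.0]
width: 0.0455
```

```bash
python3 -c "
from h import *
cv2.imwrite('pics/s3.png',manip.get_image('scene')[120:300,120:360].repeat(3,0).repeat(3,1))
go(*lane(0,-120),16,-8.2)"
```

```text
t 4.05 pos [ 575.  -114.8   80.1] ang -7.96 w 0.04559224449163955 F [ 0.   0.4 -1.6] q6 -0.17
shift [ 1.3  1.7 64.1] turn 0.004 tilt [-0.003 -0.002 -1.   ]
```

View pics/s3.png

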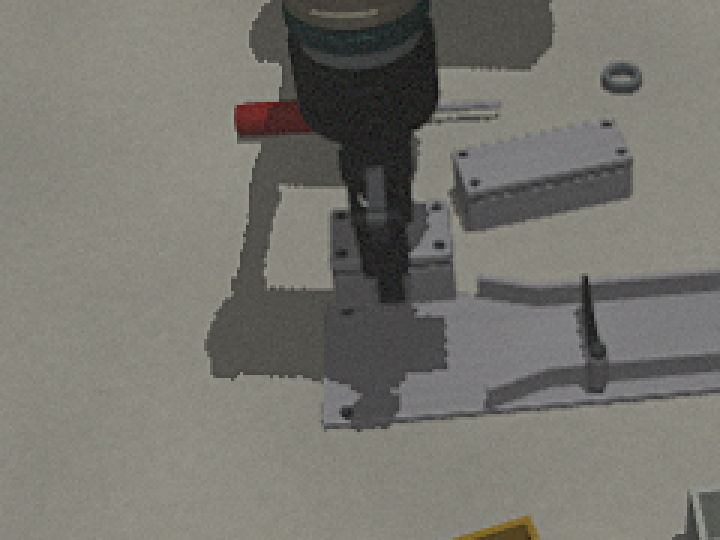

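```bash
python3 -c "
from h import *
p=np.array([[389.5,230.2]])/3+120
for z in (.112,.114,.116): 
  w=ray('scene',p,z)[0]*1000; print(w, inlane(w[:2]), inlane([575,-114.8]))"
```

```text
[ 576.13670976 -113.32606001  112.        ] [  -0.24205089 -116.55218611] [  -1.1569127  -118.17318458]
[ 578.2711907  -113.47507085  114.        ] [   1.89186087 -116.39523475] [  -1.1569127  -118.17318458]
[ 580.40567165 -113.62408169  116.        ] [   4.02577264 -116.2382834 ] [  -1.1569127  -118.17318458]
```

The held box's screws average (390,230), so it sits centred in the lane at about y −117. I'll lower it.

Request:
drive_tool([
  [1, 0, 25, 0, -0.8],
  [1, 0, 45, 0, -0.8],
  [1, 0, 58, 0, -0.8],
  [1, 0, 64, 0, -0.8],
  [1, 0, 66.5, 0, -0.8],
])

```text
clock: 4.55
position: [0.5753, -0.1154, 0.0133]
ee_rot: [0.001, 0.998, -0.07, -0.002]
contact_force: [0.5, -0.4, -0.8]
width: 0.0454
```

Request:
drive_tool([
  [0, 0, 0.5, 0, -0.8],
  [0, 0, 1, 0, -0.8],
])

```text
clock: 4.75
position: [0.5757, -0.1158, 0.013]
ee_rot: [0.001, 0.998, -0.07, -0.001]
contact_force: [0.2, -0.2, -1.2]
width: 0.0453
```

Request:
drive_tool([
  [0, 0, 1, 0, -0.8],
  [0, 0, 2, 0, -0.8],
])

```text
clock: 4.95
position: [0.5764, -0.116, 0.0122]
ee_rot: [0.002, 0.998, -0.07, -0.0]
contact_force: [-2.2, -0.1, 10.3]
width: 0.045
```

Request:
drive_tool([
  [0, 0, 0, 0, 0.3],
  [0, 0, 0, 0, 0.7],
  [0, 0, 0, 0, 1],
  [0, 0, 0, 0, 1],
  [0, 0, -5, 0, 1],
])

```text
clock: 5.45
position: [0.5758, -0.1158, 0.0167]
ee_rot: [0.001, 0.998, -0.07, -0.001]
contact_force: [-0.0, 0.0, -0.1]
width: 0.0857
```

Request:
drive_tool([
  [0, 0, -20, 0, 1],
  [0, 0, -45, 0, 1],
  [0, 0, -75, 0, 1],
  [0, 0, -85, 0, 1],
])

```text
clock: 5.85
position: [0.5779, -0.1161, 0.105]
ee_rot: [0.002, 0.998, -0.07, 0.002]
contact_force: [0.6, -1.1, 0.6]
width: 0.0855
```

```bash
python3 -c "
from h import *
cv2.imwrite('pics/s4.png',manip.get_image('scene')[120:300,120:360].repeat(3,0).repeat(3,1))
go(*lane(0,-178),90,-8.2)"
```

```text
t 5.9 pos [ 578.1 -116.2  105.3] ang -8.01 w 0.08532439863945405 F [ 0.6 -0.3  1.4] q6 -0.17
shift [-2.4 58.8 15.5] turn 0.003 tilt [ 0.004 -0.005 -1.   ]
```

View pics/s4.png

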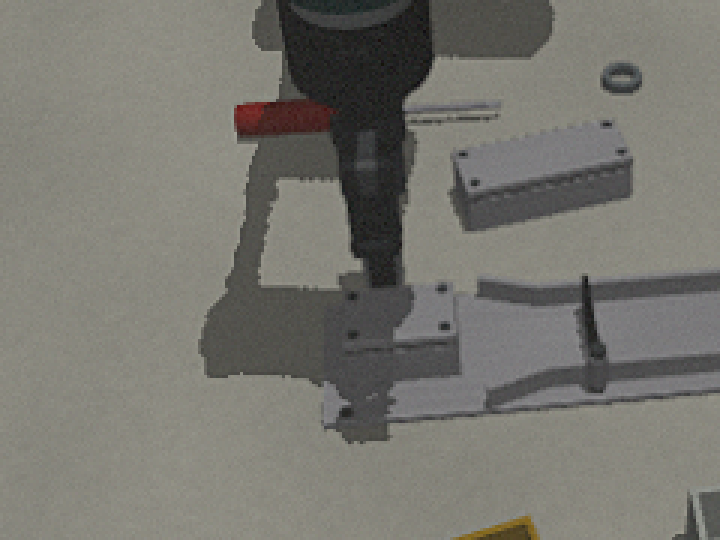

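The box stands on the bare end, aligned with the lane; its screws average (397,311) in the crop. I'll go behind it with the fingers nearly shut.

```bash
python3 -c "
from h import *
p=np.array([[352,297],[442,288],[444,326],[352,334],[397.5,311]])/3+120
w=ray('scene',p,.046)*1000
for r in w: print(inlane(r[:2]).round(1))
go(*lane(0,-188),85,-8.2)"
```

```text
[ -13.1 -146.2]
[-14.1 -90.2]
[ 18.1 -90.5]
[  17.9 -146.2]
[   2.2 -118.3]
t 5.9 pos [ 578.1 -116.2  105.3] ang -8.01 w 0.08532439863945405 F [ 0.6 -0.3  1.4] q6 -0.17
shift [-2.4 68.8 20.5] turn 0.003 tilt [ 0.004 -0.005 -1.   ]
```

Request:
drive_tool([
  [-1, 25, 0, 0, -0.8],
  [-2, 50, 0, 0, -0.8],
  [-2, 69, 0, 0, -0.8],
  [-2, 69, 20, 0, -0.8],
  [-2, 69, 45, 0, -0.8],
])

```text
clock: 6.4
position: [0.5669, -0.1855, 0.0601]
ee_rot: [0.002, 0.997, -0.071, 0.003]
contact_force: [0.1, -0.9, -1.0]
width: 0.0119
```

```bash
python3 -c "
from h import *
cv2.imwrite('pics/s5.png',manip.get_image('scene')[120:300,120:360].repeat(3,0).repeat(3,1))
go(*lane(0,-188),16,-8.2)"
```

```text
t 6.45 pos [ 563.5 -183.7   55.2] ang -8.07 w 0.008563484453920652 F [-1.5  0.6 -3.6] q6 -0.29
shift [ 2.8 -0.  39.2] turn 0.002 tilt [-0.003 -0.001 -1.   ]
```

View pics/s5.png

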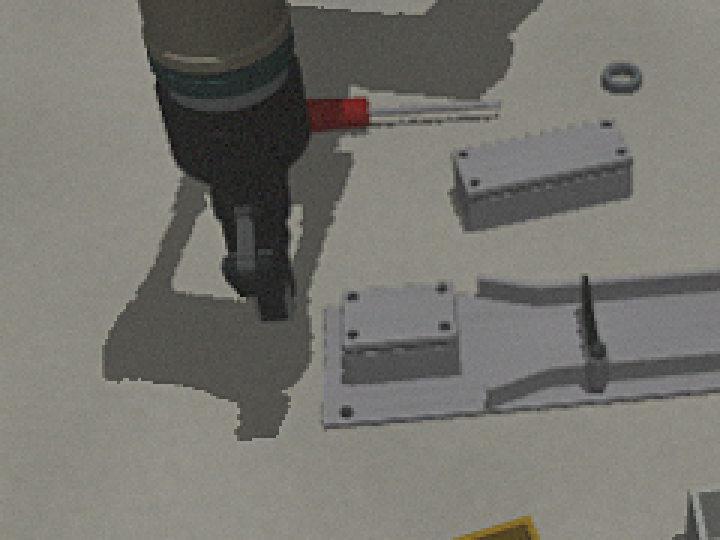

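Request:
drive_tool([
  [3, 0, 20, 0, -0.8],
  [3, 0, 33, 0, -0.8],
  [3, 0, 39, 0, -0.8],
  [3, -10, 39, 0, -0.8],
  [3, -20, 39, 0, -0.8],
])

```text
clock: 6.95
position: [0.5696, -0.1637, 0.0167]
ee_rot: [0.001, 0.997, -0.071, -0.001]
contact_force: [0.2, 0.8, -0.8]
width: 0.0088
```

```bash
python3 -c "
from h import *
go(*lane(0,-130),16,-8.2);print(inlane(manip.get_state()['position'][:2]*1000))"
```

```text
t 6.95 pos [ 569.6 -163.7   16.7] ang -8.1 w 0.008825707573985566 F [ 0.2  0.8 -0.8] q6 -0.25
shift [ -0.4 -37.4   0.6] turn 0.002 tilt [-0.002 -0.001 -1.   ]
[   0.49551541 -167.38546407]
```

Request:
drive_tool([
  [0, -8, 0, 0, -0.8],
  [0, -16, 0, 0, -0.8],
  [0, -24, 0, 0, -0.8],
  [0, -32, 0, 0, -0.8],
  [0, -40, 0, 0, -0.8],
])

```text
clock: 7.45
position: [0.5758, -0.1239, 0.0172]
ee_rot: [0.001, 0.998, -0.071, -0.0]
contact_force: [0.2, -1.5, 1.1]
width: 0.0085
```

```bash
python3 -c "
from h import *
go(*lane(0,-80),16,-8.2);print(inlane(manip.get_state()['position'][:2]*1000))
cv2.imwrite('pics/s6.png',manip.get_image('scene')[120:300,160:400].repeat(3,0).repeat(3,1))
"
```

```text
t 7.45 pos [ 575.8 -123.9   17.2] ang -8.09 w 0.008528217857098367 F [ 0.2 -1.5  1.1] q6 -0.19
shift [ -0.9 -47.1   1.1] turn 0.002 tilt [-0.001 -0.002 -1.   ]
[   0.94661595 -127.06409871]
```

View pics/s6.png

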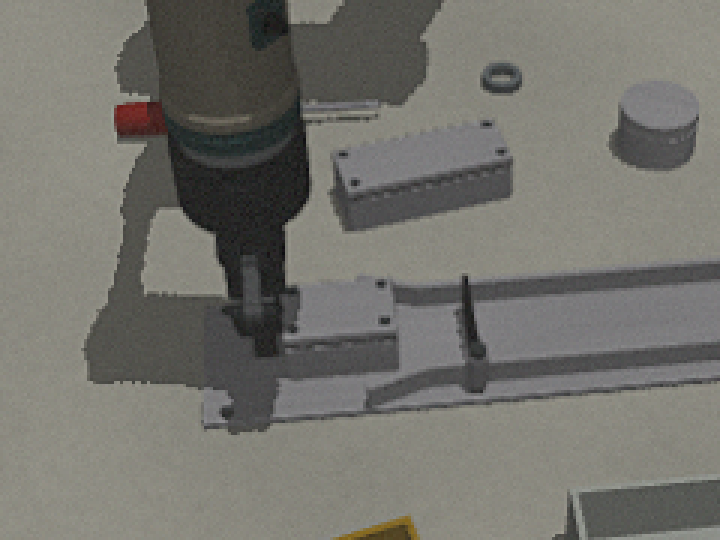

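```bash
python3 -c "
from h import *
p=np.array([[381,284],[384,321],[293,328]])/3+[160,120]
for r in ray('scene',p,.046)*1000: print(inlane(r[:2]).round(1))"
```

```text
[-13.1 -53.4]
[ 18.4 -54. ]
[  17.5 -109.3]
```

Request:
drive_tool([
  [-1, -10, 0, 0, -0.8],
  [-1, -20, 0, 0, -0.8],
  [-1, -30, 0, 0, -0.8],
  [-1, -40, 0, 0, -0.8],
  [-1, -50, 0, 0, -0.8],
])

```text
clock: 8.0
position: [0.5815, -0.0723, 0.0168]
ee_rot: [0.001, 0.998, -0.07, -0.001]
contact_force: [-1.3, -4.5, 1.3]
width: 0.0089
```

```bash
python3 -c "
from h import *
go(*lane(0,-30),16,-8.2);print(inlane(manip.get_state()['position'][:2]*1000))
cv2.imwrite('pics/s7.png',manip.get_image('scene')[120:300,200:440].repeat(3,0).repeat(3,1))
"
```

```text
t 8.0 pos [581.5 -72.3  16.8] ang -8.05 w 0.008856176587058973 F [-1.3 -4.5  1.3] q6 -0.1
shift [  0.9 -45.2   0.8] turn 0.003 tilt [-0.002 -0.001 -1.   ]
[ -0.73726927 -75.17157038]
```

View pics/s7.png

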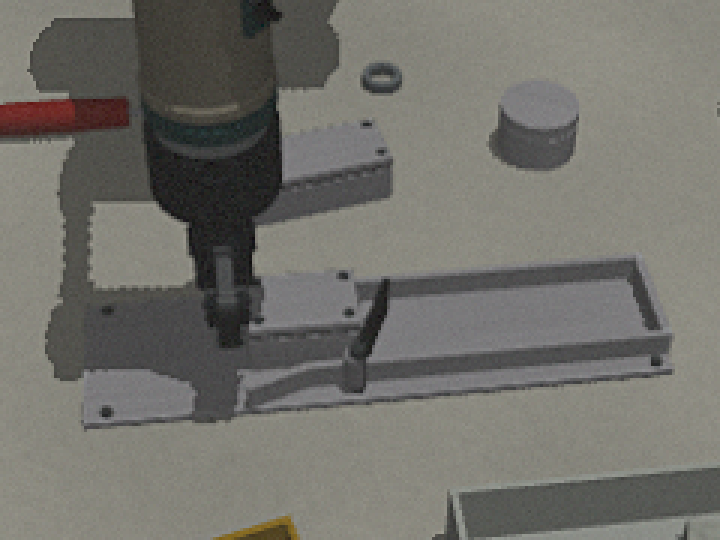

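The box has entered the channel and started to open the flap, which now leans away near (370,320). Forces are small, so I'll keep pushing.

Request:
drive_tool([
  [0, -10, 0, 0, -0.8],
  [0, -20, 0, 0, -0.8],
  [0, -30, 0, 0, -0.8],
  [0, -40, 0, 0, -0.8],
  [0, -50, 0, 0, -0.8],
])

```text
clock: 8.55
position: [0.5886, -0.0203, 0.0168]
ee_rot: [-0.0, 0.998, -0.07, -0.001]
contact_force: [-0.8, -2.1, 1.7]
width: 0.0086
```

```bash
python3 -c "
from h import *
go(*lane(0,30),16,-8.2);print(inlane(manip.get_state()['position'][:2]*1000))
cv2.imwrite('pics/s8.png',manip.get_image('scene')[120:300,200:440].repeat(3,0).repeat(3,1))
"
```

```text
t 8.55 pos [588.6 -20.3  16.8] ang -8.05 w 0.008574411830761868 F [-0.8 -2.1  1.7] q6 -0.01
shift [  1.3 -52.7   0.8] turn 0.003 tilt [-0.002  0.    -1.   ]
[ -1.15072302 -22.70077442]
```

View pics/s8.png

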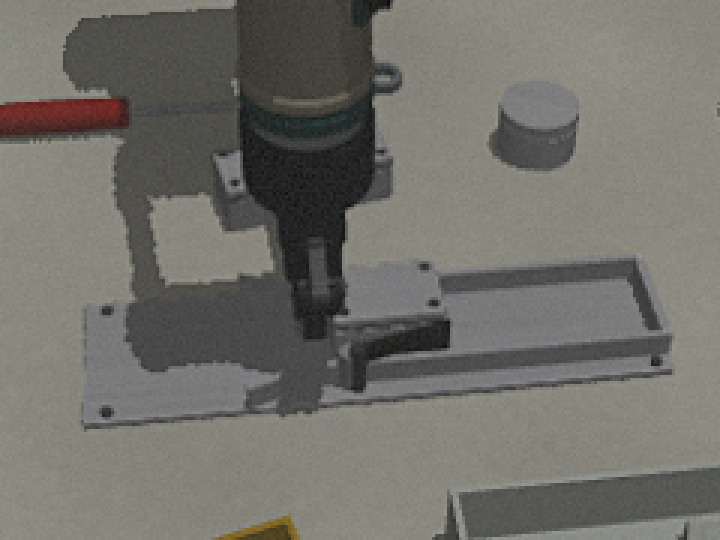

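Request:
drive_tool([
  [0, -10, 0, 0, -0.8],
  [0, -20, 0, 0, -0.8],
  [0, -30, 0, 0, -0.8],
  [0, -40, 0, 0, -0.8],
  [0, -50, 0, 0, -0.8],
])

```text
clock: 9.1
position: [0.5958, 0.0319, 0.0167]
ee_rot: [-0.001, 0.998, -0.07, -0.001]
contact_force: [-1.0, -1.7, 0.6]
width: 0.0086
```

```bash
python3 -c "
from h import *
go(*lane(0,82),16,-8.2);print(inlane(manip.get_state()['position'][:2]*1000))
cv2.imwrite('pics/s9.png',manip.get_image('scene')[120:300,200:440].repeat(3,0).repeat(3,1))
"
```

```text
t 9.1 pos [595.8  31.9  16.7] ang -8.03 w 0.008644315965323753 F [-1.  -1.7  0.6] q6 0.07
shift [  1.7 -52.    0.8] turn 0.003 tilt [-0.002  0.002 -1.   ]
[-1.5377017  29.97207705]
```

View pics/s9.png

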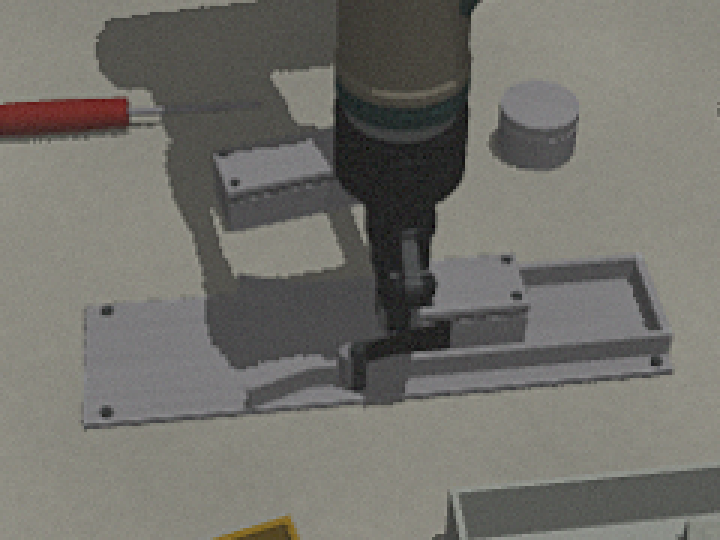

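Request:
drive_tool([
  [1, -12, 0, 0, -0.8],
  [1, -24, 0, 0, -0.8],
  [1, -36, 0, 0, -0.8],
  [1, -45, 0, 0, -0.8],
  [1, -52, 0, 0, -0.8],
])

```text
clock: 9.65
position: [0.6046, 0.086, 0.0169]
ee_rot: [-0.002, 0.998, -0.07, -0.001]
contact_force: [-0.9, -0.6, -1.6]
width: 0.0085
```

```bash
python3 -c "
from h import *
go(*lane(0,82),90,-8.2);print(inlane(manip.get_state()['position'][:2]*1000))
cv2.imwrite('pics/s10.png',manip.get_image('scene')[120:300,200:440].repeat(3,0).repeat(3,1))
"
```

```text
t 9.65 pos [604.6  86.   16.9] ang -7.99 w 0.00853616106337051 F [-0.9 -0.6 -1.6] q6 0.16
shift [  0.4   2.5 -73.2] turn 0.004 tilt [-0.001  0.004 -1.   ]
[-0.53222988 84.80362248]
```

View pics/s10.png

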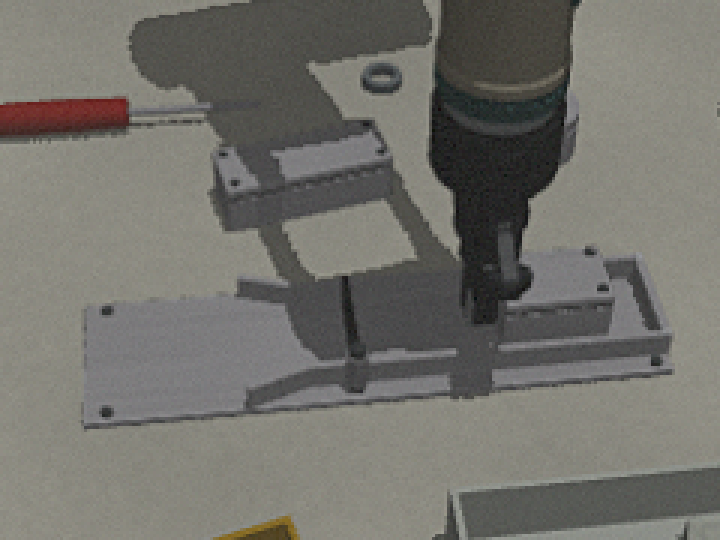

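The flap has swung shut behind the fingers (upright at (350,315)), with the box beyond it. I'll lift straight up.

Request:
drive_tool([
  [0, 1, -10, 0, -0.8],
  [0, 1, -30, 0, -0.8],
  [0, 1, -60, 0, -0.8],
  [0, 1, -95, 0, -0.8],
  [0, 1, -130, 0, -0.8],
])

```text
clock: 10.2
position: [0.6046, 0.0849, 0.1489]
ee_rot: [-0.002, 0.998, -0.07, -0.001]
contact_force: [0.2, 0.2, -0.1]
width: 0.0082
```

Request:
drive_tool([
  [-45, 0, -10, 0, -0.8],
  [-90, 0, -20, 0, -0.8],
  [-135, 0, -30, 0, -0.8],
  [-180, 0, -30, 0, -0.8],
  [-210, 0, -30, 0, -0.8],
])

```text
clock: 10.7
position: [0.3935, 0.1141, 0.1801]
ee_rot: [-0.003, 0.998, -0.07, -0.0]
contact_force: [0.3, 0.4, -0.2]
width: 0.0084
```

Request:
drive_tool([
  [-10, 45, 0, 0, -0.8],
  [-20, 90, 0, 0, -0.8],
  [-30, 130, 0, 0, -0.8],
  [-30, 130, 0, 0, -0.8],
  [-30, 130, 0, 0, -0.8],
])

```text
clock: 11.2
position: [0.3457, -0.011, 0.1803]
ee_rot: [-0.003, 0.997, -0.072, 0.001]
contact_force: [1.2, -0.6, 0.1]
width: 0.0084
```

Run:
```python
from h import *
go(380,-60,180,-8.2)
a=manip.get_image('scene');b=manip.get_image('top')
cv2.imwrite('pics/s11.png',a[120:300,200:440].repeat(3,0).repeat(3,1));cv2.imwrite('pics/t11.png',b)
for nm in ('housing_center','long_center'):
  for m in manip.masks_of('top',nm):
    c=max(cv2.findContours(m['pixels'].astype(np.uint8),cv2.RETR_EXTERNAL,cv2.CHAIN_APPROX_NONE)[0],key=cv2.contourArea).reshape(-1,2)
    W=ray('top',c,.046 if nm[0]=='h' else .04)[:,:2]*1000
    r=cv2.minAreaRect(W.astype(np.float32));print(nm,m['conf'],r,inlane(r[0]))
```

```text
t 11.2 pos [345.7 -11.  180.3] ang -8.27 w 0.008392308680194378 F [ 1.2 -0.6  0.1] q6 -0.1
shift [40.9 43.5  0.1] turn -0.001 tilt [ 0.002  0.006 -1.   ]
housing_center 0.9 ((605.2911376953125, 129.49388122558594), (75.03975677490234, 56.29615783691406), 82.11988067626953) [ -6.01884039 127.94348509]
long_center 0.71 ((446.10345458984375, 7.904201507568359), (49.33549880981445, 119.22357940673828), 2.1531951427459717) [-146.23681901  -15.10785932]
```

View pics/s11.png

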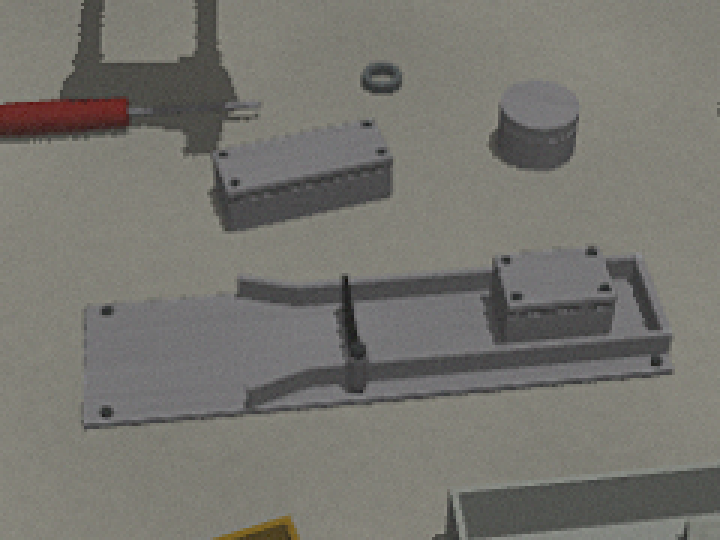

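View pics/t11.png

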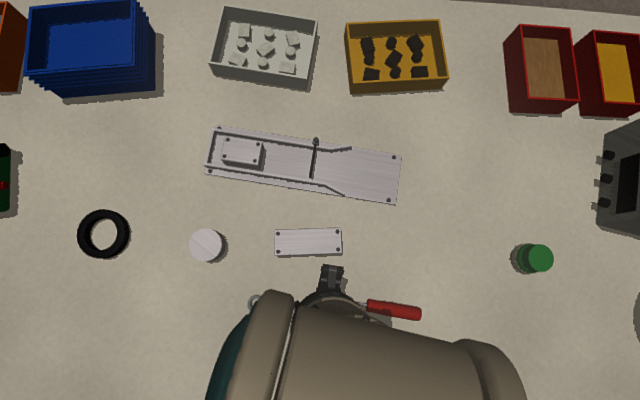

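Both pictures show the box flat in the lane past the shut flap, with its centre at about lane y 128. The flap stands at 0, and the long box is where it was: (446,8) now against (447,8) before. The arm is clear of everything at z 180 mm, so I'll hand in.

```bash
python3 -c "
from h import *
print(manip.sign_off())"
```

```text
the job is handed in; nothing more can be done
None
```

The short rectangular housing is now in the lane, wholly past the flap, and the flap has swung shut behind it. I handed the job in at about 11.4 s; `sign_off` reports no verdict.

I gripped the housing across its 46 mm width and set it lengthwise on the bare end at about lane y −118 mm. I then pushed it through with nearly shut fingertips and lifted straight up.

Last checks:
- **Position:** the housing's centre is at about lane y 128 mm (needed 100 to 155). That puts its rear at about 93 mm, beyond the 62 mm the flap sweeps.
- **Flap:** both pictures show it straight across the lane.
- **Long housing:** its centre measures (446, 8) mm, against (447, 8) at the start. The 1 mm difference is within measuring error.
- **Forces:** wrist readings after each move never passed about 11 N, and the arm was clear of everything at hand-in.

No check failed. The network's outline of the housing in the last picture measured 75 × 56 mm because it includes visible side faces, so the final centre is good to only a few millimetres.

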